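# Tap the brass bench nut to depth

### The job

Finish the thread in the brass nut blank: with the crank of the hand tapper that holds it, turn the tap half a turn forward (clockwise from above), a quarter turn back to break the chip, then half a turn forward again, which brings it to depth. Stop for about half a second at each change of direction, let go at the end, and leave the crank of the other tapper, which holds a steel blank, where it is.

Things in the scene. Friction and masses are not known exactly. Their poses are not given: they have to be found in the camera images.
- brass_tapper: Green hand tapper, bolted down, base 170 x 120 mm, holding the brass nut blank (66 x 64 x 26 mm) low between dark jaws. Origin: on the bench top on the tap's vertical axis, about which the crank turns; z up, x to its back (steel column at x = 78 mm); yaw within 0.7. Crank arm 18 mm wide, top 142 mm over the bench, 66 mm long to the knob's side, 21 mm to the other; hub 30 mm wide, top 145 mm.
- tap (a joint): Turn of that crank and tap, rad, growing clockwise seen from above; starts within 0.12 of 0. At 0 the knob lies to the tapper's -x side: in the tapper's frame it lies at angle pi - value. Half a turn 3.14, a quarter back 1.57, depth 4.71; hard stops -0.2 and 5.06. Stiff: takes about 2.5 N at the knob (0.15 N m), stays where left. The tap and crank sink 4 mm a turn.
- tap_knob (a point): Point on the axis of the upright black crank knob of the tapper with the brass blank, 60 mm from the tap's axis, 172.5 mm above the bench at the start (3 mm less at depth). Knob: plain cylinder 18 mm across, 50 mm tall, foot (on the crank arm) 30 mm below this point, top 20 mm above. It spins freely on its pin, so a hand can hold it and go round without turning.
- other_knob (a point): The same point of the knob of the other tapper, which is of the same make and size but holds a steel-grey blank, to be left alone; its crank may stand at any angle. It is as stiff as the first.
Not all that is in view belongs to the job. What is shaped like the brass_tapper but pink is not meant.

How it is judged:
By the outcome, as a careful person would: the job done as asked, in the order asked, and still so for the second after the job is handed in, with the robot touching nothing.
It also fails if it takes over 58 s, if anything falls off the work surface, if the arm or the gripper's body presses on something with over 40 N, if the wrist force passes 120 N, or if a joint passes its speed limit or range.

### The arm

A 7-joint arm with a two-finger parallel gripper is mounted at the origin on the work surface. World frame = base frame: x ahead of the robot, y to its left, z up, the work surface at z = 0. Lengths are in mm, angles in rad, forces in N, time in s.
With the tool pointing down it reaches from about 400 to 900 mm from the base axis. Payload 5.6 kg.
Tool frame: the origin (TCP) lies on the front face of the gripper's body, between the roots of the fingers; the fingertips stand 88 mm ahead of it and the grasp point (between the pads) lies 69 mm ahead of it; x points along the fingers, y is the direction in which the jaws open and shut, and the axes are right-handed (so a half turn about x gives the same grasp; the last joint's range is limited). The gripper opens to 92 mm and grips with 3 to 60 N. Pads are 20 mm wide; open, the fingers measure 128 mm over their backs; the gripper's body (75 mm by 189 mm) begins 69 mm behind the grasp point.
Start: joints at [-1.27, 0.468, -0.012, 1.603, 0.006, 1.071, -0.056], TCP at [219.131, 611.954, 302.692] pointing down, gripper open.
Joint ranges: [-2.53, 2.53], [-0.31, 2.02], [-1.57, 1.55], [0.28, 2.44], [-1.29, 4.43], [0.15, 1.84], [-2.92, 2.92]. Speed limits (rad/s): [2.57, 2.57, 3.14, 3.14, 3.14, 3.14, 3.14].

### API

Orientations are given as a 3x3 rotation matrix whose columns are the frame's x, y, z axes.
In Python, from station import env gives the robot as it stands. The module is installed in compiled form; this text tells all that it offers.
- The arm moves only by the tool arm_command, never from a script. Its argument "increments" is a list of rows, each a list of 3 entries, a list of its own where there are three numbers: the shift along the tool's x, y, z in m, then the turn about the tool's x in degrees, then the finger opening in m, from 0 to 0.0919. In form: [[[tx, ty, tz], spin, hand], ...]. A call has 1 to 8 rows; each row is the pose to reach, as a shift and turn from the pose commanded when the call began, along the tool's axes at that moment; what a row does not reach only later rows make up. A row lasts 1/10 s, in which the tool goes at most 50 mm and 8.59 degrees, less where a joint would pass 70% of its speed; a pose out of reach is approached as far as the arm can. A call with a gripper value outside its range is refused whole. The fingers move at their own pace and stop on an object; the grip force is fixed at half the most. Time passes only in rows, so rows that repeat a pose let the fingers close. It gives the time, the measured TCP pose, the force and the opening at its end, in the units of the state.
- env.sense(): the state, without advancing time (a new reading comes with each control period).
- env.snapshot(name): name is "scene" or "side" or "wrist"; returns a dict with "image" (384x512x3 uint8, blue, green, red), "fovy" (degrees; the focal length in pixels is half the picture's height over the tangent of half this angle, whatever the lens; pixels are square), "cx", "cy" (the principal point, pixels), "R" (3x3) and "t" (3): a world point X has camera coordinates R X + t. Camera axes: x right, y down, z forward; pixel columns grow to the right and rows downward; lengths in mm; the calibration is good to about 2 mm. A picture is of the moment at which its call begins. There is no depth.
- env.sign_off(): hands the job in, once; it reports no verdict.
Trained networks look in a picture, given as the dict that the camera call returned (one of the last four; its "shot" number tells which), for a name from the list of things; names that differ only in an ending like _2 or _b are one class to them, and where a whole thing is asked for, a point or a joint stands for the part that bears it (a point fixed in the world has none). Each returns a list of dicts, best first, with "score" (0 to 1); they miss things now and then, are a little off and sometimes report something else, mostly with a low value. They report only what shows in the picture. A call takes as long as a camera call. They do not tell look-alikes from the thing itself.
- env.search_frame(picture, name): "centre" ([x, y, z] in mm, in world coordinates, good to about 4 mm: the middle of the surface that is visible of it).
- env.outline_of(picture, name): "region" (384x512 bool, what is visible of it).
The state is a dict: "t": time; "joint_positions": joint angles; "dq": joint speeds; "effort": joint torques, N m; "ee_pos": TCP position; "orientation": TCP orientation; "force": force on the tool from outside, world axes, zero at the start; "moment": the same for the moment, N m; "finger_gap": finger opening in mm.
Only numpy, scipy, OpenCV 4.12 (cv2) and the standard library are available. Lean on these libraries where they do the work, as an engineer would, in place of code of your own. Each camera call takes 0.05 s, during which the arm holds its last target.

## Working session

There is one attempt and no reset: what is moved stays moved. The work goes in short steps, Python scripts to look and compute and a tool call to move; the robot and the scene stay as the last step left them, time stands still between calls to the robot, and variables do not carry over. Pictures are saved under pics/ and viewed, and the job is handed in when it is done.

Besides the shell and the picture viewer there is one more tool, called after "Emit:" in YAML: its name, and indented under it one key for each argument. arm_command: Moves the arm, as the interface text tells. Its arguments: {"type":"object","properties":{"increments":{"type":"array","items":{"type":"array"}}},"required":["increments"]}

```bash
mkdir -p pics
cat > h.py <<'E'
from station import env
import numpy as np, cv2
def proj(p,X):
    c=np.array(p["R"])@np.array(X,float)+np.array(p["t"]).ravel(); f=192/np.tan(np.radians(p["fovy"])/2)
    return np.array([p["cx"]+f*c[0]/c[2],p["cy"]+f*c[1]/c[2]])
def ray(p,u,v):
    f=192/np.tan(np.radians(p["fovy"])/2);R=np.array(p["R"]);t=np.array(p["t"]).ravel()
    return -R.T@t, R.T@np.array([(u-p["cx"])/f,(v-p["cy"])/f,1])
def atz(p,u,v,z):
    o,d=ray(p,u,v); return o+d*(z-o[2])/d[2]
E
python3 - <<'E'
from h import *
s=env.sense();print(s["t"],s["ee_pos"],np.round(s["orientation"],3),s["finger_gap"],s["force"])
for n in ["scene","side","wrist"]:
    p=env.snapshot(n);cv2.imwrite(f"pics/{n}0.png",p["image"])
    for k in ["brass_tapper","tap_knob","other_knob"]:
        for d in env.search_frame(p,k)[:4]: print(n,k,round(d["score"],2),np.round(d["centre"]),np.round(proj(p,d["centre"])))
E
```

```text
0.0 [219.00415756 611.51602943 301.73973992] [[-0.     0.337  0.941]
 [-0.002  0.941 -0.337]
 [-1.    -0.002  0.   ]] 92.14723075212117 [-0.12124011 -0.15013201 -1.00507521]
scene brass_tapper 0.78 [580. 132.  41.] [306. 227.]
scene brass_tapper 0.64 [331. 151.  43.] [307. 163.]
scene brass_tapper 0.63 [ 329. -216.   34.] [188. 165.]
scene brass_tapper 0.55 [ 832. -157.   29.] [189. 313.]
scene tap_knob 0.92 [ 772. -184.  147.] [174. 263.]
scene tap_knob 0.76 [520. 106. 142.] [297. 184.]
scene tap_knob 0.72 [280. 110. 141.] [295. 127.]
scene tap_knob 0.48 [ 274. -258.  145.] [172. 125.]
scene other_knob 0.63 [ 556. -185.  140.] [185. 195.]
side brass_tapper 0.92 [312. 127.  38.] [151. 204.]
side brass_tapper 0.77 [538. 122.  38.] [234. 182.]
side brass_tapper 0.62 [ 784. -185.   33.] [377. 228.]
side brass_tapper 0.55 [ 300. -240.   34.] [189. 319.]
side tap_knob 0.82 [ 742. -201.  145.] [374. 201.]
side tap_knob 0.69 [ 272. -258.  138.] [170. 297.]
side tap_knob 0.66 [511.  94. 146.] [226. 157.]
side tap_knob 0.65 [270. 100. 144.] [128. 181.]
side other_knob 0.85 [ 538. -194.  141.] [289. 228.]
```

View pics/scene0.png

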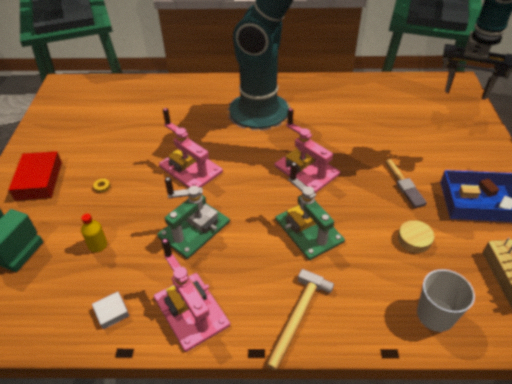

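View pics/side0.png

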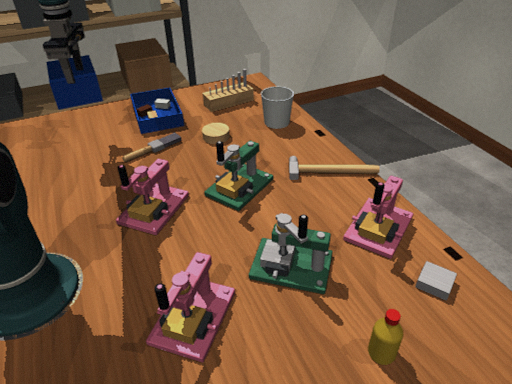

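View pics/wrist0.png

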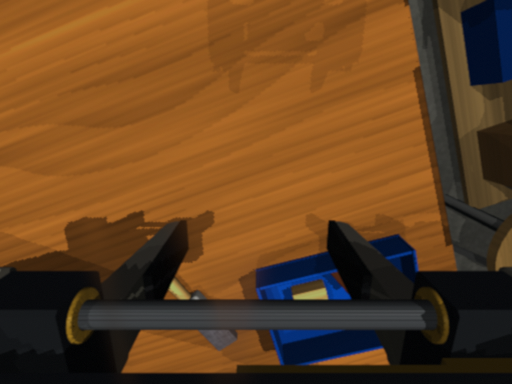

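Run:
```python
from h import *
a=cv2.imread("pics/scene0.png")[150:270,255:365];b=cv2.imread("pics/side0.png")[130:220,190:290]
c=cv2.imread("pics/scene0.png")[165:265,145:245]
r=lambda x:cv2.resize(x,(400,400),interpolation=cv2.INTER_CUBIC)
cv2.imwrite("pics/crop0.png",np.hstack([r(a),r(b)]))
```

```text
(no output)
```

View pics/crop0.png

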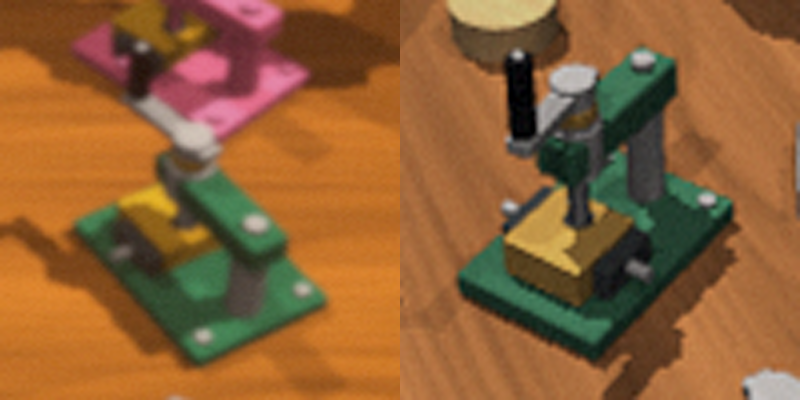

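Run:
```python
from h import *
p=env.snapshot("scene");q=env.snapshot("side");w=env.snapshot("wrist")
def tri(a,b):
    o1,d1=ray(p,*a);o2,d2=ray(q,*b);A=np.stack([d1,-d2],1);x=np.linalg.lstsq(A,o2-o1,rcond=None)[0]
    return np.round((o1+d1*x[0]+o2+d2*x[1])/2),np.linalg.norm(o1+d1*x[0]-o2-d2*x[1])
print("top",tri((294,164.4),(219.2,142.8)));print("foot",tri((293,177.6),(220,162.2)))
print("hub",tri((308.6,190.5),(233.7,146.9)));print("bolt",tri((325,216.6),(250.7,143.5)))
s=env.sense();R=np.array(w["R"]);C=-R.T@np.array(w["t"]).ravel()
print("cam in tool",np.array(s["orientation"]).T@(C-s["ee_pos"]),np.round(np.array(s["orientation"]).T@R.T,2),w["fovy"],s["ee_pos"],s["t"])
```

```text
top (array([497.,  95., 191.]), np.float64(2.3021239655667842))
foot (array([493.,  94., 137.]), np.float64(6.10806152801504))
hub (array([547., 132., 144.]), np.float64(3.8459154509604128))
bolt (array([611., 171., 115.]), np.float64(4.646694452896603))
cam in tool [-83.06503873  -0.72004438 -79.27769483] [[ 0.   -0.28  0.96]
 [ 1.    0.   -0.  ]
 [-0.    0.96  0.28]] 68.45556311164793 [219.10866646 611.97434192 302.71975603] 0.75
```

Emit:
arm_command:
  increments:
    - [[-0.02,-0.02,0.03],0,0.06]
    - [[-0.035,-0.05,0.07],0,0.06]
    - [[-0.037,-0.08,0.11],0,0.06]
    - [[-0.037,-0.11,0.15],0,0.06]
    - [[-0.037,-0.14,0.19],0,0.06]
    - [[-0.037,-0.17,0.23],0,0.06]
    - [[-0.037,-0.2,0.27],0,0.06]
    - [[-0.037,-0.23,0.31],0,0.06]

```text
t: 1.55
ee_pos: [433.1, 290.9, 340.1]
orientation: [[0.001, 0.337, 0.941], [0.001, 0.941, -0.337], [-1.0, 0.001, 0.0]]
force: [0.0, 0.7, -0.5]
finger_gap: 60.1
```

Emit:
arm_command:
  increments:
    - [[0,-0.03,0.04],0,0.06]
    - [[0,-0.06,0.08],0,0.06]
    - [[0,-0.085,0.12],0,0.06]
    - [[0,-0.1,0.145],0,0.06]
    - [[0,-0.11,0.155],0,0.06]
    - [[0,-0.114,0.159],0,0.06]
    - [[0,-0.114,0.159],0,0.06]
    - [[0,-0.114,0.159],0,0.06]

```text
t: 2.35
ee_pos: [542.6, 133.6, 339.7]
orientation: [[-0.001, 0.335, 0.942], [0.001, 0.942, -0.335], [-1.0, 0.001, -0.001]]
force: [-1.1, 0.9, 0.0]
finger_gap: 60.0
```

Run:
```python
from h import *
s=env.sense();print(s["t"],s["ee_pos"],np.round(s["orientation"],4),s["finger_gap"],s["force"],np.round(s["joint_positions"],2))
p=env.snapshot("wrist");cv2.imwrite("pics/w1.png",p["image"])
for k in ["brass_tapper","tap_knob"]:
    for d in env.search_frame(p,k)[:4]: print(k,round(d["score"],2),np.round(d["centre"]),np.round(proj(p,d["centre"])))
for X in [(497,95,192),(547,132,145),(611,171,115)]: print(proj(p,X))
```

```text
2.35 [542.64231387 133.59543198 339.65481175] [[-5.000e-04  3.346e-01  9.424e-01]
 [ 8.000e-04  9.424e-01 -3.346e-01]
 [-1.000e+00  6.000e-04 -8.000e-04]] 60.011361150382584 [-1.08116457  0.89716736  0.03526325] [-0.52  0.28  0.27  1.8  -0.08  1.07  1.01]
brass_tapper 0.82 [357. 154.  12.] [225.  26.]
brass_tapper 0.67 [ 826. -102.   20.] [187. 355.]
brass_tapper 0.66 [ 348. -152.   18.] [ 14. 101.]
brass_tapper 0.56 [539. 147.  42.] [266. 162.]
tap_knob 0.94 [518. 115. 140.] [233. 172.]
[196.35424837 169.37526946]
[258.05309365 192.99615745]
[307.36420459 224.09640891]
```

View pics/w1.png

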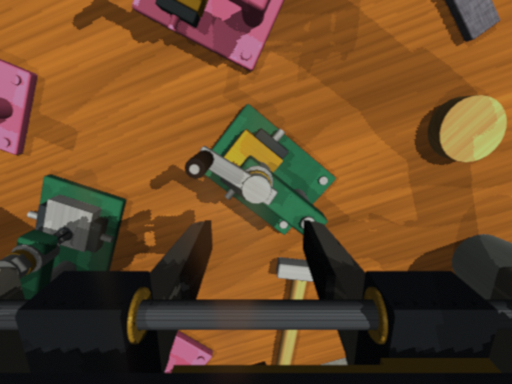

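Run:
```python
from h import *
a=cv2.imread("pics/w1.png")[95:245,175:345]
a=cv2.resize(a,None,fx=4.5,fy=4,interpolation=cv2.INTER_CUBIC) if 0 else cv2.resize(a,None,fx=4,fy=4,interpolation=cv2.INTER_CUBIC)
cv2.imwrite("pics/w1c.png",a)
```

```text
(no output)
```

View pics/w1c.png

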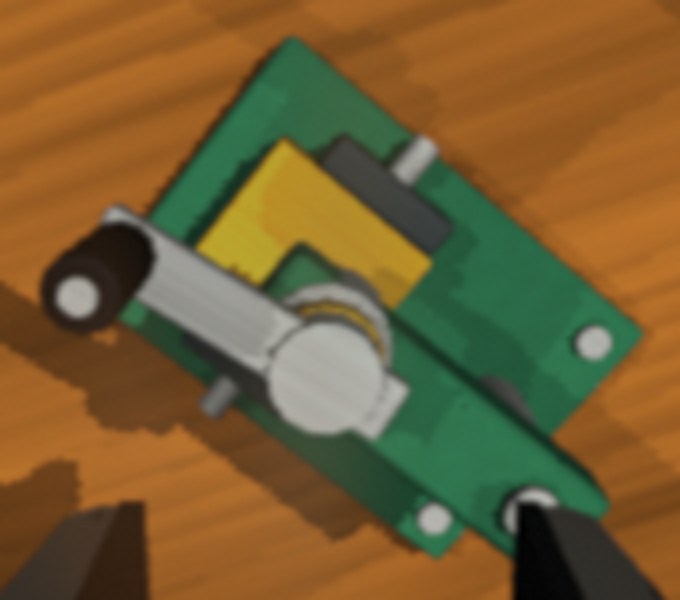

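Run:
```python
from h import *
p=env.snapshot("wrist")
P=lambda u,v,z:atz(p,u/4+175-.4,v/4+95-.4,z)
k=P(77,297,193);h=P(326,377,145);print("knob",k,"hub",h,np.linalg.norm((k-h)[:2]))
ang=np.arctan2(*(k-h)[[1,0]])
for zb in (10,14,18):
    A=P(292,38,zb);B=P(642,333,zb);C=P(440,556,zb);b1=P(594,343,zb);b2=P(434,520,zb)
    L=B-A;W=B-C;bb=b1-b2
    ys=[np.arctan2(L[1],L[0]),np.arctan2(W[1],W[0])-np.pi/2,np.arctan2(bb[1],bb[0])-np.pi/2]
    print(zb,np.linalg.norm(L),np.linalg.norm(W),ys,"tap", [(np.pi+y-ang+np.pi)%(2*np.pi)-np.pi for y in ys])
# yaw by bolt of bracket
bt=P(532,512,115);d=bt-h;print("bolt",bt,np.arctan2(d[1],d[0]),np.linalg.norm(d[:2]))
print("ang",ang)
s=env.sense();T=np.array(s["orientation"]).T
t=np.array([k[0],k[1],172.5+69]);print("delta tool",T@(t-s["ee_pos"]),s["ee_pos"])
```

```text
knob [496.09171435  93.1091737  193.        ] hub [542.51744347 131.20353683 145.        ] 60.0543822447425
10 168.2346760531409 117.3292392154845 [np.float64(0.5477016007746536), np.float64(0.5535499943188005), np.float64(0.5487456230232515)] tap [np.float64(-0.1394413676062083), np.float64(-0.1335929740620614), np.float64(-0.1383973453576104)]
14 166.60467518406222 116.19245358735887 [np.float64(0.5477016007746536), np.float64(0.5535499943188), np.float64(0.548745623023251)] tap [np.float64(-0.1394413676062083), np.float64(-0.1335929740620614), np.float64(-0.1383973453576104)]
18 164.97467431498356 115.0556679592332 [np.float64(0.5477016007746531), np.float64(0.5535499943188), np.float64(0.548745623023251)] tap [np.float64(-0.1394413676062083), np.float64(-0.1335929740620614), np.float64(-0.1383973453576104)]
bolt [609.68319655 171.41043335 115.        ] 0.5394056388815271 78.28047593959427
ang -2.4544496852089317
delta tool [ 98.25518991 -53.31752424 -30.83279898] [543.0176271  132.97306636 339.76663219]
```

Emit:
arm_command:
  increments:
    - [[0,-0.027,-0.015],0,0.06]
    - [[0,-0.05,-0.028],0,0.06]
    - [[0,-0.053,-0.031],0,0.06]
    - [[0.02,-0.053,-0.031],0,0.06]
    - [[0.035,-0.053,-0.031],0,0.06]
    - [[0.035,-0.053,-0.031],0,0.06]
    - [[0.035,-0.053,-0.031],0,0.06]

```text
t: 3.25
ee_pos: [496.8, 93.0, 305.0]
orientation: [[0.0, 0.336, 0.942], [0.0, 0.942, -0.336], [-1.0, 0.0, 0.0]]
force: [0.2, 0.6, 0.6]
finger_gap: 59.8
```

Run:
```python
from h import *
s=env.sense();print(s["t"],s["ee_pos"],s["force"])
for n in ("wrist","scene","side"):
    p=env.snapshot(n);cv2.imwrite(f"pics/{n}2.png",p["image"])
    if n!="wrist": print(n,[np.round(proj(p,np.array(s["ee_pos"])-[0,0,z])) for z in (0,69,88)])
a=cv2.imread("pics/scene2.png")[110:230,245:365];b=cv2.imread("pics/side2.png")[80:200,170:290];w=cv2.imread("pics/wrist2.png")
r=lambda x:cv2.resize(x,(400,400),interpolation=cv2.INTER_CUBIC)
cv2.imwrite("pics/c2.png",np.hstack([r(a),r(b)]))
```

```text
3.25 [496.79962433  93.03031596 304.95526234] [0.22551254 0.60859608 0.5938711 ]
scene [array([295., 130.]), array([294., 152.]), array([293., 157.])]
side [array([216., 100.]), array([218., 127.]), array([218., 134.])]
```

View pics/c2.png

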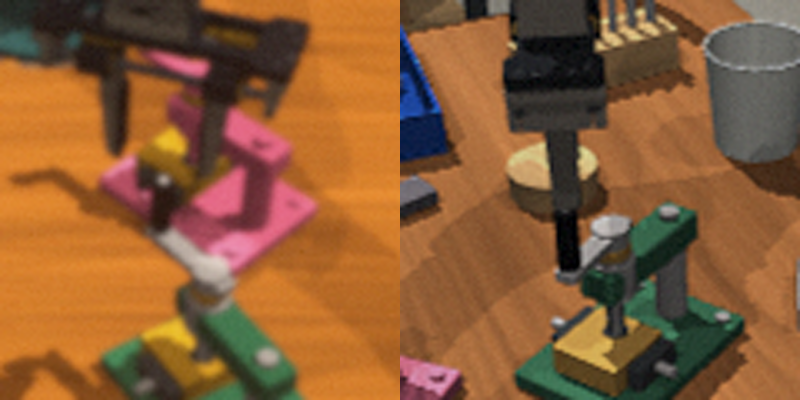

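View pics/wrist2.png

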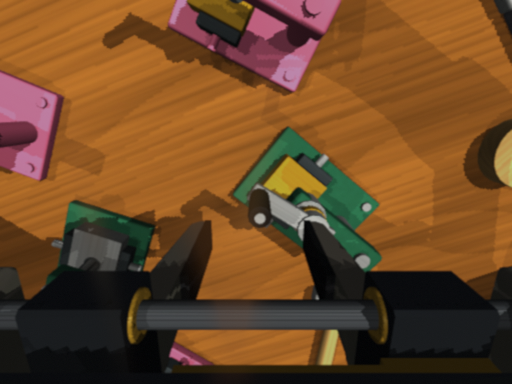

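Emit:
arm_command:
  increments:
    - [[0.02,0,0],0,0.06]
    - [[0.04,0,0],0,0.06]
    - [[0.055,0,0],0,0.06]
    - [[0.063,0,0],0,0.04]
    - [[0.063,0,0],0,0.028]
    - [[0.063,0,0],0,0.028]
    - [[0.063,0,0],0,0.028]

```text
t: 4.1
ee_pos: [497.0, 92.5, 242.6]
orientation: [[0.002, 0.337, 0.941], [0.001, 0.941, -0.337], [-1.0, 0.001, 0.001]]
force: [0.1, 0.2, 0.5]
finger_gap: 30.1
```

Run:
```python
from h import *
s=env.sense();print(s["t"],s["ee_pos"],s["force"])
p=env.snapshot("wrist")
a=cv2.resize(p["image"][150:330,150:400],None,fx=3,fy=3);cv2.imwrite("pics/w3.png",a)
```

```text
4.1 [497.01794164  92.47069475 242.62569772] [0.12067608 0.2049493  0.46994607]
```

View pics/w3.png

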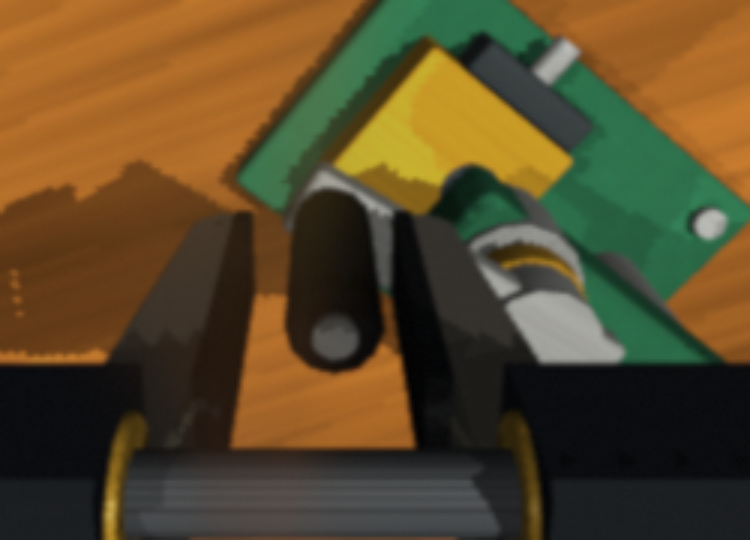

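Run:
```python
from h import *
s=env.sense();p=env.snapshot("wrist")
k=atz(p,150+335/3-.4,150+338/3-.4,193);print(k,np.array(s["orientation"]).T@(k-s["ee_pos"]))
print(proj(p,np.array(s["ee_pos"])-[0,0,50]), 150+335/3,150+338/3)
# left/right pad edges at knob-top height along tool y
T=np.array(s["orientation"])
for y in (-15,15): print(proj(p,np.array(s["ee_pos"])+T@[50,y,0])*3-450)
```

```text
[496.68605156  93.99074146 193.        ] [49.58655822  1.3022716  -0.84931377]
[258.69387173 263.15900336] 261.6666666666667 262.6666666666667
[241.75148442 339.71431704]
[411.07268062 339.92790552]
```

Emit:
arm_command:
  increments:
    - [[0,0.001,0],0,0.022]
    - [[0,0.001,0],0,0.01]
    - [[0,0.001,0],0,0.01]
    - [[0,0.001,0],0,0.01]
    - [[0,0.001,0],0,0.01]
    - [[0,0.001,0],0,0.01]

```text
t: 4.8
ee_pos: [497.3, 94.0, 242.1]
orientation: [[0.001, 0.337, 0.942], [0.001, 0.942, -0.337], [-1.0, 0.002, 0.001]]
force: [1.7, 5.4, 1.4]
finger_gap: 17.2
```

Run:
```python
from h import *
for i in range(4):
    s=env.sense();print(s["t"],s["ee_pos"],np.round(s["force"],2),s["finger_gap"]);env.snapshot("scene")
p=env.snapshot("wrist")
a=cv2.resize(p["image"][150:330,150:400],None,fx=3,fy=3);cv2.imwrite("pics/w4.png",a)
# generate circle rows
yaw=.55;C=np.array([542.5,131.2])
```

```text
4.8 [497.25920754  94.0216766  242.07177047] [1.65 5.37 1.45] 17.192230800828938
4.85 [497.27825438  93.99407379 242.06821011] [2.45 4.78 2.23] 17.401380728290246
4.9 [497.28109199  93.97702881 242.08103754] [2.03 3.9  1.82] 17.530058560732854
4.95 [497.29785507  93.99635487 242.09713085] [1.93 4.85 1.41] 17.038432487524883
```

View pics/w4.png

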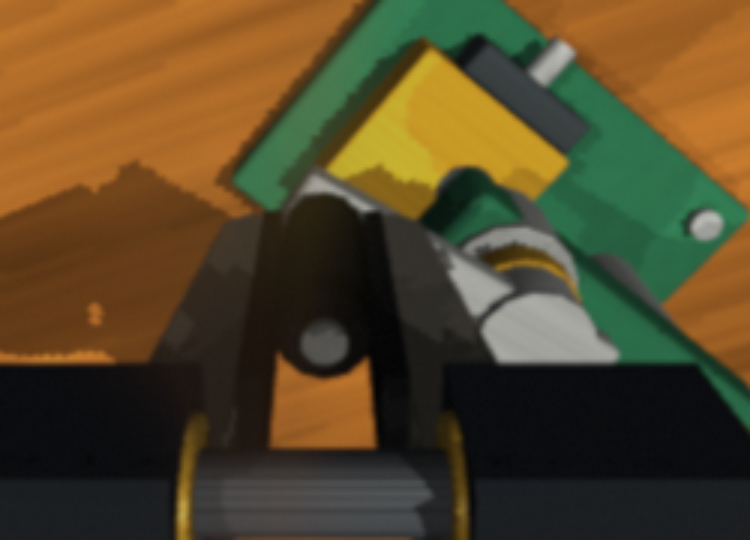

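```bash
cat >> h.py <<'E'
AY=np.arctan2(.9416,.3367); AZ=AY-np.pi/2
def rows(phi0,degs,r=60,off=(0,0)):
    """tool rows for commanded angle phi0 (rad) turning clockwise by degs; off = extra world xy mm at end, blended"""
    out=[]
    for i,d in enumerate(degs):
        p=phi0-np.radians(d)
        v=r*np.array([np.cos(p)-np.cos(phi0),np.sin(p)-np.sin(phi0)])+np.array(off)*(i+1)/len(degs)
        y=v@[np.cos(AY),np.sin(AY)];z=v@[np.cos(AZ),np.sin(AZ)]
        out.append([[round(d/360*.004,4),round(y/1000,4),round(z/1000,4)],0,.01])
    print(out)
E
python3 -c "
from h import *
rows(-2.454,[2,6,11,16,21,26,31,36])"
```

```text
[[[0.0, np.float64(0.0011), np.float64(-0.0018)], 0, 0.01], [[0.0001, np.float64(0.0035), np.float64(-0.0052)], 0, 0.01], [[0.0001, np.float64(0.0068), np.float64(-0.0093)], 0, 0.01], [[0.0002, np.float64(0.0105), np.float64(-0.013)], 0, 0.01], [[0.0002, np.float64(0.0145), np.float64(-0.0164)], 0, 0.01], [[0.0003, np.float64(0.0187), np.float64(-0.0194)], 0, 0.01], [[0.0003, np.float64(0.0232), np.float64(-0.0221)], 0, 0.01], [[0.0004, np.float64(0.028), np.float64(-0.0244)], 0, 0.01]]
```

Emit:
arm_command:
  increments:
    - [[0,0.001,-0.002],0,0.01]
    - [[0,0.0035,-0.005],0,0.01]
    - [[0,0.007,-0.0095],0,0.01]
    - [[0,0.0105,-0.013],0,0.01]
    - [[0,0.0145,-0.0165],0,0.01]
    - [[0,0.0185,-0.0195],0,0.01]
    - [[0,0.023,-0.022],0,0.01]
    - [[0.0005,0.028,-0.0245],0,0.01]

```text
t: 5.85
ee_pos: [484.3, 126.0, 241.6]
orientation: [[0.002, 0.339, 0.941], [-0.002, 0.941, -0.339], [-1.0, -0.001, 0.003]]
force: [3.4, -3.4, 6.4]
finger_gap: 17.6
```

Run:
```python
from h import *
s=env.sense();print(s["t"],s["ee_pos"],np.round(s["force"],2),s["finger_gap"],np.round(s["moment"],2))
v=np.array(s["ee_pos"])[:2]-[542.5,131.2];print(np.linalg.norm(v),np.degrees(np.arctan2(v[1],v[0])))
rows(-2.454-np.radians(36),[5,10,15,20,25,30,35,40])
```

```text
5.85 [484.26363877 125.96062379 241.62761884] [ 3.37 -3.38  6.44] 17.588693271864948 [-0.66 -0.72 -0.01]
58.47157285791 -174.85908613524722
[[[0.0001, np.float64(0.0049), np.float64(-0.0018)], 0, 0.01], [[0.0001, np.float64(0.0099), np.float64(-0.0032)], 0, 0.01], [[0.0002, np.float64(0.0151), np.float64(-0.0042)], 0, 0.01], [[0.0002, np.float64(0.0203), np.float64(-0.0047)], 0, 0.01], [[0.0003, np.float64(0.0255), np.float64(-0.0048)], 0, 0.01], [[0.0003, np.float64(0.0308), np.float64(-0.0044)], 0, 0.01], [[0.0004, np.float64(0.0359), np.float64(-0.0035)], 0, 0.01], [[0.0004, np.float64(0.041), np.float64(-0.0022)], 0, 0.01]]
```

Emit:
arm_command:
  increments:
    - [[0,0.005,-0.0015],0,0.01]
    - [[0,0.01,-0.003],0,0.01]
    - [[0,0.015,-0.004],0,0.01]
    - [[0,0.0205,-0.0045],0,0.01]
    - [[0.0005,0.0255,-0.0045],0,0.01]
    - [[0.0005,0.031,-0.004],0,0.01]
    - [[0.0005,0.036,-0.003],0,0.01]
    - [[0.0005,0.041,-0.002],0,0.01]

```text
t: 6.65
ee_pos: [495.2, 166.8, 241.1]
orientation: [[-0.0, 0.337, 0.941], [-0.001, 0.941, -0.337], [-1.0, -0.001, 0.0]]
force: [0.6, -4.4, 8.3]
finger_gap: 17.0
```

Run:
```python
from h import *
s=env.sense();print(s["t"],s["ee_pos"],np.round(s["force"],2),s["finger_gap"],np.round(s["moment"],2))
from scipy.optimize import least_squares
P=np.array([[497.3,94.],[484.26,125.96],s["ee_pos"][:2]])
c=least_squares(lambda c:np.hypot(*(P-c).T)-60,[542,131]).x;print(c,np.hypot(*(P-c).T))
v=s["ee_pos"][:2]-c;print(np.degrees(np.arctan2(v[1],v[0])),np.degrees(-2.454)-76)
rows(-2.454-np.radians(76),[5,10,15,20,25,30,35,40])
```

```text
6.65 [495.21860504 166.82016198 241.13297901] [ 0.57 -4.39  8.25] 16.96172177263988 [-1.16 -0.35  0.01]
[543.94419749 131.77611977] [60.02263227 59.96691321 60.01889915]
144.27584965169598 -216.60384292510403
[[[0.0001, np.float64(0.0049), np.float64(0.0017)], 0, 0.01], [[0.0001, np.float64(0.0097), np.float64(0.0039)], 0, 0.01], [[0.0002, np.float64(0.0143), np.float64(0.0065)], 0, 0.01], [[0.0002, np.float64(0.0186), np.float64(0.0094)], 0, 0.01], [[0.0003, np.float64(0.0226), np.float64(0.0128)], 0, 0.01], [[0.0003, np.float64(0.0264), np.float64(0.0164)], 0, 0.01], [[0.0004, np.float64(0.0298), np.float64(0.0204)], 0, 0.01], [[0.0004, np.float64(0.0328), np.float64(0.0247)], 0, 0.01]]
```

Emit:
arm_command:
  increments:
    - [[0,0.005,0.0015],0,0.01]
    - [[0,0.0095,0.004],0,0.01]
    - [[0,0.0145,0.0065],0,0.01]
    - [[0,0.0185,0.0095],0,0.01]
    - [[0,0.0225,0.013],0,0.01]
    - [[0,0.0265,0.0165],0,0.01]
    - [[0,0.03,0.0205],0,0.01]
    - [[0,0.033,0.0245],0,0.01]

```text
t: 7.45
ee_pos: [528.2, 189.8, 240.7]
orientation: [[-0.004, 0.337, 0.942], [-0.001, 0.942, -0.337], [-1.0, -0.002, -0.003]]
force: [-2.9, -4.3, 7.6]
finger_gap: 17.3
```

```bash
cat >> h.py <<'E'
def rep(c=(543.94,131.78)):
    s=env.sense();v=s["ee_pos"][:2]-np.array(c);a=np.degrees(np.arctan2(v[1],v[0]))
    print(s["t"],np.round(s["ee_pos"],2),np.round(s["force"],2),"gap",round(s["finger_gap"],2),"r",np.hypot(*v),"phi",a,"tap",np.radians((211.4-a+30)%360-30))
E
python3 - <<'E'
from h import *
rep()
rows(-2.454-np.radians(116),[5,10,15,20,25,30,35,40])
E
```

```text
7.45 [528.24 189.84 240.7 ] [-2.88 -4.33  7.61] gap 17.27 r 60.14694698115606 phi 105.13498042750736 tap 1.8546744712362135
[[[0.0001, np.float64(0.0027), np.float64(0.0045)], 0, 0.01], [[0.0001, np.float64(0.0049), np.float64(0.0092)], 0, 0.01], [[0.0002, np.float64(0.0068), np.float64(0.0141)], 0, 0.01], [[0.0002, np.float64(0.0082), np.float64(0.0192)], 0, 0.01], [[0.0003, np.float64(0.0091), np.float64(0.0243)], 0, 0.01], [[0.0003, np.float64(0.0096), np.float64(0.0295)], 0, 0.01], [[0.0004, np.float64(0.0097), np.float64(0.0348)], 0, 0.01], [[0.0004, np.float64(0.0093), np.float64(0.04)], 0, 0.01]]
```

Emit:
arm_command:
  increments:
    - [[0,0.0025,0.0045],0,0.01]
    - [[0,0.005,0.009],0,0.01]
    - [[0,0.007,0.014],0,0.01]
    - [[0,0.008,0.019],0,0.01]
    - [[0,0.009,0.0245],0,0.01]
    - [[0.0005,0.0095,0.0295],0,0.01]
    - [[0.0005,0.0095,0.035],0,0.01]
    - [[0.0005,0.0095,0.04],0,0.01]

```text
t: 8.25
ee_pos: [568.6, 187.0, 240.3]
orientation: [[-0.004, 0.336, 0.942], [0.001, 0.942, -0.336], [-1.0, -0.0, -0.004]]
force: [-2.6, -0.2, 9.3]
finger_gap: 17.0
```

Run:
```python
from h import *
rep()
rows(-2.454-np.radians(156),[5,10,15,20,25,29,31])
```

```text
8.25 [568.61 186.95 240.3 ] [-2.63 -0.23  9.3 ] gap 16.96 r 60.43983236451717 phi 65.9053657632251 tap 2.5393604114165895
[[[0.0001, np.float64(-0.0009), np.float64(0.0052)], 0, 0.01], [[0.0001, np.float64(-0.0022), np.float64(0.0102)], 0, 0.01], [[0.0002, np.float64(-0.0039), np.float64(0.0152)], 0, 0.01], [[0.0002, np.float64(-0.0061), np.float64(0.0199)], 0, 0.01], [[0.0003, np.float64(-0.0086), np.float64(0.0245)], 0, 0.01], [[0.0003, np.float64(-0.011), np.float64(0.028)], 0, 0.01], [[0.0003, np.float64(-0.0122), np.float64(0.0296)], 0, 0.01]]
```

Emit:
arm_command:
  increments:
    - [[0,-0.001,0.005],0,0.01]
    - [[0,-0.002,0.01],0,0.01]
    - [[0,-0.004,0.015],0,0.01]
    - [[0,-0.006,0.02],0,0.01]
    - [[0,-0.0085,0.0245],0,0.01]
    - [[0,-0.011,0.028],0,0.01]
    - [[0,-0.0122,0.0296],0,0.01]
    - [[0,-0.0122,0.0296],0,0.01]

```text
t: 9.05
ee_pos: [593.8, 165.5, 240.1]
orientation: [[0.0, 0.336, 0.942], [0.002, 0.942, -0.336], [-1.0, 0.002, -0.0]]
force: [2.7, 3.5, 3.4]
finger_gap: 17.4
```

Run:
```python
from h import *
rep();p=env.snapshot("wrist");cv2.imwrite("pics/w5.png",p["image"]);rep()
q=env.snapshot("scene");cv2.imwrite("pics/s5.png",q["image"])
```

```text
9.05 [593.76 165.47 240.12] [2.67 3.54 3.37] gap 17.41 r 60.141277415490244 phi 34.06752760524831 tap 3.095035513990371
9.1 [593.81 165.38 240.12] [1.58 4.4  2.9 ] gap 17.45 r 60.135917832403564 phi 33.96649326258451 tap 3.096798895927442
```

View pics/w5.png

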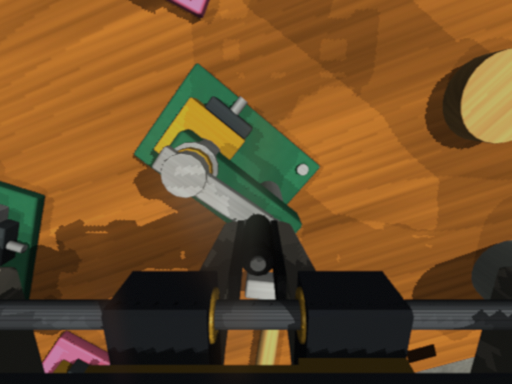

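Run:
```python
from h import *
f=np.radians(32.4)
rows(f,[-2,-6,-11,-16]);rows(np.radians(48.4),[-5,-10,-15,-20,-25,-30,-35,-40]);rows(np.radians(88.4),[-5,-10,-15,-20,-25,-30,-34,-36])
```

```text
[[[-0.0, np.float64(0.0013), np.float64(-0.0017)], 0, 0.01], [[-0.0001, np.float64(0.0036), np.float64(-0.0051)], 0, 0.01], [[-0.0001, np.float64(0.0062), np.float64(-0.0097)], 0, 0.01], [[-0.0002, np.float64(0.0083), np.float64(-0.0145)], 0, 0.01]]
[[[-0.0001, np.float64(0.0017), np.float64(-0.0049)], 0, 0.01], [[-0.0001, np.float64(0.003), np.float64(-0.01)], 0, 0.01], [[-0.0002, np.float64(0.0039), np.float64(-0.0152)], 0, 0.01], [[-0.0002, np.float64(0.0043), np.float64(-0.0204)], 0, 0.01], [[-0.0003, np.float64(0.0043), np.float64(-0.0256)], 0, 0.01], [[-0.0003, np.float64(0.0037), np.float64(-0.0308)], 0, 0.01], [[-0.0004, np.float64(0.0028), np.float64(-0.036)], 0, 0.01], [[-0.0004, np.float64(0.0014), np.float64(-0.041)], 0, 0.01]]
[[[-0.0001, np.float64(-0.0018), np.float64(-0.0049)], 0, 0.01], [[-0.0001, np.float64(-0.0041), np.float64(-0.0096)], 0, 0.01], [[-0.0002, np.float64(-0.0068), np.float64(-0.0141)], 0, 0.01], [[-0.0002, np.float64(-0.0098), np.float64(-0.0184)], 0, 0.01], [[-0.0003, np.float64(-0.0132), np.float64(-0.0224)], 0, 0.01], [[-0.0003, np.float64(-0.017), np.float64(-0.026)], 0, 0.01], [[-0.0004, np.float64(-0.0202), np.float64(-0.0287)], 0, 0.01], [[-0.0004, np.float64(-0.0218), np.float64(-0.03)], 0, 0.01]]
```

Emit:
arm_command:
  increments:
    - [[0,0,0],0,0.01]
    - [[0,0,0],0,0.01]
    - [[0,0,0],0,0.01]
    - [[0,0,0],0,0.01]
    - [[0,0.0015,-0.0015],0,0.01]
    - [[0,0.0035,-0.005],0,0.01]
    - [[0,0.006,-0.0095],0,0.01]
    - [[0,0.0083,-0.0145],0,0.01]

```text
t: 9.95
ee_pos: [584.4, 175.9, 240.3]
orientation: [[0.004, 0.338, 0.941], [-0.001, 0.941, -0.338], [-1.0, 0.001, 0.004]]
force: [6.4, 1.4, 1.0]
finger_gap: 17.0
```

Emit:
arm_command:
  increments:
    - [[0,0.0015,-0.005],0,0.01]
    - [[0,0.003,-0.01],0,0.01]
    - [[0,0.004,-0.015],0,0.01]
    - [[0,0.0045,-0.0205],0,0.01]
    - [[-0.0005,0.0045,-0.0255],0,0.01]
    - [[-0.0005,0.0035,-0.031],0,0.01]
    - [[-0.0005,0.003,-0.036],0,0.01]
    - [[-0.0005,0.0015,-0.041],0,0.01]

```text
t: 10.75
ee_pos: [545.0, 191.8, 240.7]
orientation: [[0.001, 0.337, 0.941], [-0.0, 0.941, -0.337], [-1.0, 0.0, 0.001]]
force: [3.5, 2.3, 2.0]
finger_gap: 17.4
```

```bash
python3 -c "
from h import *
rep()"
```

```text
10.75 [545.01 191.77 240.73] [3.51 2.26 2.03] gap 17.4 r 60.0004446652531 phi 88.98025145483489 tap 2.1366276815766696
```

Emit:
arm_command:
  increments:
    - [[0,-0.002,-0.005],0,0.01]
    - [[0,-0.004,-0.0095],0,0.01]
    - [[0,-0.007,-0.014],0,0.01]
    - [[0,-0.01,-0.0185],0,0.01]
    - [[0,-0.013,-0.0225],0,0.01]
    - [[0,-0.017,-0.026],0,0.01]
    - [[0,-0.0195,-0.028],0,0.01]
    - [[0,-0.0202,-0.0287],0,0.01]

```text
t: 11.55
ee_pos: [510.9, 181.9, 241.0]
orientation: [[0.0, 0.338, 0.941], [-0.0, 0.941, -0.338], [-1.0, -0.0, 0.0]]
force: [2.7, 0.1, 4.4]
finger_gap: 17.5
```

```bash
python3 -c "
from h import *
rep()
p=env.snapshot('wrist');cv2.imwrite('pics/w6.png',p['image']);rep()"
```

```text
11.55 [510.94 181.89 241.  ] [2.75 0.13 4.41] gap 17.52 r 60.00283439941418 phi 123.36652538422608 tap 1.536473984016105
11.6 [510.93 181.86 241.  ] [2.92 0.59 6.3 ] gap 17.62 r 59.97875068843114 phi 123.39298370951069 tap 1.536012199125325
```

View pics/w6.png

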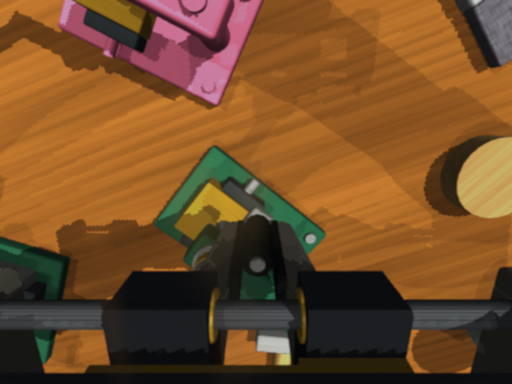

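Run:
```python
from h import *
R=np.radians
rows(R(122.4),[2,6,11,16]);e=[5,10,15,20,25,30,35,40]
for a in (106.4,66.4,26.4): rows(R(a),e)
```

```text
[[[0.0, np.float64(0.0016), np.float64(0.0013)], 0, 0.01], [[0.0001, np.float64(0.0047), np.float64(0.0041)], 0, 0.01], [[0.0001, np.float64(0.0084), np.float64(0.0079)], 0, 0.01], [[0.0002, np.float64(0.0116), np.float64(0.012)], 0, 0.01]]
[[[0.0001, np.float64(0.0029), np.float64(0.0044)], 0, 0.01], [[0.0001, np.float64(0.0054), np.float64(0.009)], 0, 0.01], [[0.0002, np.float64(0.0075), np.float64(0.0138)], 0, 0.01], [[0.0002, np.float64(0.0092), np.float64(0.0187)], 0, 0.01], [[0.0003, np.float64(0.0104), np.float64(0.0238)], 0, 0.01], [[0.0003, np.float64(0.0112), np.float64(0.029)], 0, 0.01], [[0.0004, np.float64(0.0115), np.float64(0.0342)], 0, 0.01], [[0.0004, np.float64(0.0114), np.float64(0.0394)], 0, 0.01]]
[[[0.0001, np.float64(-0.0006), np.float64(0.0052)], 0, 0.01], [[0.0001, np.float64(-0.0016), np.float64(0.0103)], 0, 0.01], [[0.0002, np.float64(-0.0031), np.float64(0.0154)], 0, 0.01], [[0.0002, np.float64(-0.005), np.float64(0.0202)], 0, 0.01], [[0.0003, np.float64(-0.0073), np.float64(0.0249)], 0, 0.01], [[0.0003, np.float64(-0.0101), np.float64(0.0294)], 0, 0.01], [[0.0004, np.float64(-0.0132), np.float64(0.0336)], 0, 0.01], [[0.0004, np.float64(-0.0166), np.float64(0.0375)], 0, 0.01]]
[[[0.0001, np.float64(-0.0038), np.float64(0.0036)], 0, 0.01], [[0.0001, np.float64(-0.0079), np.float64(0.0069)], 0, 0.01], [[0.0002, np.float64(-0.0122), np.float64(0.0098)], 0, 0.01], [[0.0002, np.float64(-0.0168), np.float64(0.0123)], 0, 0.01], [[0.0003, np.float64(-0.0216), np.float64(0.0144)], 0, 0.01], [[0.0003, np.float64(-0.0266), np.float64(0.016)], 0, 0.01], [[0.0004, np.float64(-0.0317), np.float64(0.0173)], 0, 0.01], [[0.0004, np.float64(-0.0369), np.float64(0.018)], 0, 0.01]]
```

Emit:
arm_command:
  increments:
    - [[0,0,0],0,0.01]
    - [[0,0,0],0,0.01]
    - [[0,0,0],0,0.01]
    - [[0,0,0],0,0.01]
    - [[0,0.0015,0.0015],0,0.01]
    - [[0,0.0045,0.004],0,0.01]
    - [[0,0.0085,0.008],0,0.01]
    - [[0,0.0116,0.012],0,0.01]

```text
t: 12.4
ee_pos: [524.8, 188.6, 240.7]
orientation: [[-0.004, 0.337, 0.941], [-0.001, 0.941, -0.337], [-1.0, -0.003, -0.004]]
force: [-3.0, -1.0, 10.1]
finger_gap: 17.2
```

Emit:
arm_command:
  increments:
    - [[0,0.003,0.0045],0,0.01]
    - [[0,0.0055,0.009],0,0.01]
    - [[0,0.0075,0.014],0,0.01]
    - [[0,0.009,0.0185],0,0.01]
    - [[0,0.0105,0.024],0,0.01]
    - [[0,0.011,0.029],0,0.01]
    - [[0,0.0115,0.034],0,0.01]
    - [[0.0005,0.0114,0.0394],0,0.01]

```text
t: 13.2
ee_pos: [565.6, 188.0, 240.3]
orientation: [[-0.004, 0.336, 0.942], [0.001, 0.942, -0.336], [-1.0, -0.0, -0.004]]
force: [-1.7, 3.0, 11.4]
finger_gap: 17.6
```

Emit:
arm_command:
  increments:
    - [[0,-0.0005,0.005],0,0.01]
    - [[0,-0.0015,0.0105],0,0.01]
    - [[0,-0.003,0.0155],0,0.01]
    - [[0,-0.005,0.02],0,0.01]
    - [[0,-0.0075,0.025],0,0.01]
    - [[0,-0.01,0.0295],0,0.01]
    - [[0,-0.013,0.0335],0,0.01]
    - [[0.0005,-0.0166,0.0375],0,0.01]

```text
t: 14.0
ee_pos: [596.6, 160.9, 240.0]
orientation: [[-0.0, 0.336, 0.942], [0.003, 0.942, -0.336], [-1.0, 0.003, -0.001]]
force: [3.3, 4.6, 6.0]
finger_gap: 17.6
```

```bash
python3 -c "
from h import *
rep()"
```

```text
14.0 [596.6  160.86 240.03] [3.27 4.64 5.96] gap 17.56 r 60.156173546084766 phi 28.91032082209088 tap 3.185045752562653
```

Emit:
arm_command:
  increments:
    - [[0,-0.004,0.0035],0,0.01]
    - [[0,-0.008,0.007],0,0.01]
    - [[0,-0.012,0.01],0,0.01]
    - [[0,-0.017,0.0125],0,0.01]
    - [[0.0005,-0.0215,0.0145],0,0.01]
    - [[0.0005,-0.0265,0.016],0,0.01]
    - [[0.0005,-0.0315,0.0175],0,0.01]
    - [[0.0005,-0.0369,0.018],0,0.01]

```text
t: 14.8
ee_pos: [602.3, 118.3, 239.7]
orientation: [[0.003, 0.337, 0.942], [0.001, 0.942, -0.337], [-1.0, 0.002, 0.002]]
force: [6.8, 2.8, 2.0]
finger_gap: 17.3
```

```bash
python3 -c "
from h import *
rep()
rows(np.radians(-13.6),[5,10,15,20,25,30,35,40,45,48])"
```

```text
14.8 [602.33 118.3  239.67] [6.8  2.77 2.02] gap 17.35 r 59.92480599255862 phi -13.002951393524267 tap 3.9165703530097957
[[[0.0001, np.float64(-0.0052), np.float64(0.0003)], 0, 0.01], [[0.0001, np.float64(-0.0105), np.float64(0.0002)], 0, 0.01], [[0.0002, np.float64(-0.0157), np.float64(-0.0004)], 0, 0.01], [[0.0002, np.float64(-0.0208), np.float64(-0.0014)], 0, 0.01], [[0.0003, np.float64(-0.0258), np.float64(-0.0029)], 0, 0.01], [[0.0003, np.float64(-0.0307), np.float64(-0.0048)], 0, 0.01], [[0.0004, np.float64(-0.0354), np.float64(-0.0071)], 0, 0.01], [[0.0004, np.float64(-0.0398), np.float64(-0.0099)], 0, 0.01], [[0.0005, np.float64(-0.044), np.float64(-0.013)], 0, 0.01], [[0.0005, np.float64(-0.0464), np.float64(-0.015)], 0, 0.01]]
```

Emit:
arm_command:
  increments:
    - [[0,-0.005,0.0005],0,0.01]
    - [[0,-0.0105,0],0,0.01]
    - [[0,-0.0155,-0.0005],0,0.01]
    - [[0,-0.021,-0.0015],0,0.01]
    - [[0,-0.026,-0.003],0,0.01]
    - [[0.0005,-0.0305,-0.005],0,0.01]
    - [[0.0005,-0.0354,-0.0071],0,0.01]
    - [[0.0005,-0.0398,-0.0099],0,0.01]

```text
t: 15.6
ee_pos: [578.9, 83.0, 239.1]
orientation: [[0.001, 0.338, 0.941], [-0.0, 0.941, -0.338], [-1.0, 0.0, 0.001]]
force: [4.2, -0.3, 4.3]
finger_gap: 17.5
```

```bash
python3 -c "
from h import *
rep()
rows(np.radians(-53.6),[3,4,5,5.5,6])"
```

```text
15.6 [578.93  82.97 239.07] [ 4.24 -0.29  4.28] gap 17.54 r 60.06012052771679 phi -54.36645839721405 tap 4.638499740395917
[[[0.0, np.float64(-0.0026), np.float64(-0.0018)], 0, 0.01], [[0.0, np.float64(-0.0034), np.float64(-0.0025)], 0, 0.01], [[0.0001, np.float64(-0.0042), np.float64(-0.0031)], 0, 0.01], [[0.0001, np.float64(-0.0046), np.float64(-0.0034)], 0, 0.01], [[0.0001, np.float64(-0.005), np.float64(-0.0038)], 0, 0.01]]
```

Emit:
arm_command:
  increments:
    - [[0,-0.002,-0.0015],0,0.01]
    - [[0,-0.0032,-0.0024],0,0.01]
    - [[0,-0.0034,-0.0025],0,0.01]
    - [[0,-0.0034,-0.0025],0,0.01]
    - [[0,-0.0034,-0.0025],0,0.01]

```text
t: 16.1
ee_pos: [575.1, 80.5, 239.0]
orientation: [[0.0, 0.338, 0.941], [-0.001, 0.941, -0.338], [-1.0, -0.001, 0.0]]
force: [2.4, -1.9, 5.6]
finger_gap: 17.3
```

```bash
python3 -c "
from h import *
rep()
p=env.snapshot('wrist');cv2.imwrite('pics/w7.png',p['image']);rep()"
```

```text
16.1 [575.1   80.49 238.99] [ 2.45 -1.87  5.59] gap 17.3 r 60.0129598324432 phi -58.722150709242015 tap 4.714520912444609
16.15 [575.11  80.46 238.99] [ 2.65 -1.16  6.52] gap 17.44 r 60.04841682131951 phi -58.725558892403456 tap 4.714580396462287
```

View pics/w7.png

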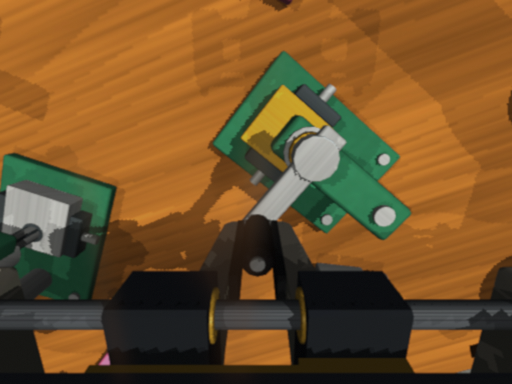

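Emit:
arm_command:
  increments:
    - [[0,0,0],0,0.01]
    - [[0,0,0],0,0.01]
    - [[0,0,0],0,0.022]
    - [[0,0,0],0,0.035]
    - [[0,0,0],0,0.045]
    - [[0,0,0],0,0.05]
    - [[0,0,0],0,0.05]
    - [[0,0,0],0,0.05]

```text
t: 16.95
ee_pos: [575.1, 81.4, 238.5]
orientation: [[-0.001, 0.337, 0.941], [-0.0, 0.941, -0.337], [-1.0, -0.0, -0.0]]
force: [-0.5, 0.2, 0.1]
finger_gap: 50.1
```

Emit:
arm_command:
  increments:
    - [[-0.01,0,0],0,0.05]
    - [[-0.03,0,0],0,0.05]
    - [[-0.055,0,0],0,0.05]
    - [[-0.08,0,0],0,0.05]
    - [[-0.1,0,0],0,0.05]
    - [[-0.11,0,0],0,0.05]
    - [[-0.11,0,-0.02],0,0.05]
    - [[-0.11,0,-0.04],0,0.05]

```text
t: 17.75
ee_pos: [537.2, 94.7, 348.9]
orientation: [[0.0, 0.338, 0.941], [-0.0, 0.941, -0.338], [-1.0, -0.0, 0.0]]
force: [-0.0, 0.8, -0.4]
finger_gap: 50.0
```

Emit:
arm_command:
  increments:
    - [[0,0.02,-0.01],0,0.05]
    - [[0,0.04,-0.02],0,0.05]
    - [[0,0.05,-0.025],0,0.05]
    - [[0,0.05,-0.025],0,0.05]
    - [[0,0.05,-0.025],0,0.05]
    - [[0,0.05,-0.025],0,0.05]

```text
t: 18.35
ee_pos: [531.2, 148.9, 348.6]
orientation: [[-0.0, 0.339, 0.941], [-0.001, 0.941, -0.339], [-1.0, -0.001, 0.0]]
force: [-0.5, -0.7, -0.4]
finger_gap: 50.2
```

Run:
```python
from h import *
s=env.sense();print(s["t"],s["ee_pos"],s["force"],s["finger_gap"])
p=env.snapshot("wrist");cv2.imwrite("pics/w8.png",p["image"])
q=env.snapshot("scene");cv2.imwrite("pics/s8.png",q["image"])
```

```text
18.35 [531.17516112 148.92067677 348.59620212] [-0.51394239 -0.66544992 -0.41285314] 50.15391811103408
```

View pics/w8.png

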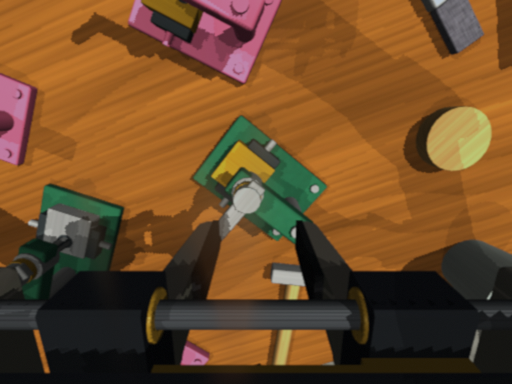

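View pics/s8.png

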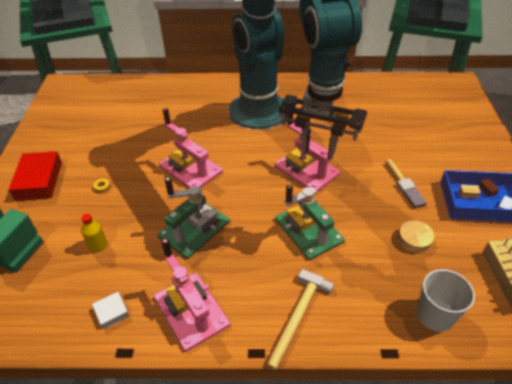

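Emit:
arm_command:
  increments:
    - [[0,-0.02,0.03],0,0.05]
    - [[0,-0.035,0.06],0,0.05]
    - [[0,-0.035,0.07],0,0.05]
    - [[0,-0.035,0.07],0,0.05]
    - [[0,-0.035,0.07],0,0.05]
    - [[0,-0.035,0.07],0,0.05]

```text
t: 19.05
ee_pos: [584.3, 95.0, 348.6]
orientation: [[-0.001, 0.335, 0.942], [0.001, 0.942, -0.335], [-1.0, 0.0, -0.001]]
force: [-0.4, 0.2, -1.1]
finger_gap: 50.1
```

Run:
```python
from h import *
p=env.snapshot("wrist");cv2.imwrite("pics/w9.png",cv2.resize(p["image"][70:270,130:380],None,fx=3,fy=3,interpolation=cv2.INTER_CUBIC))
```

```text
(no output)
```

View pics/w9.png

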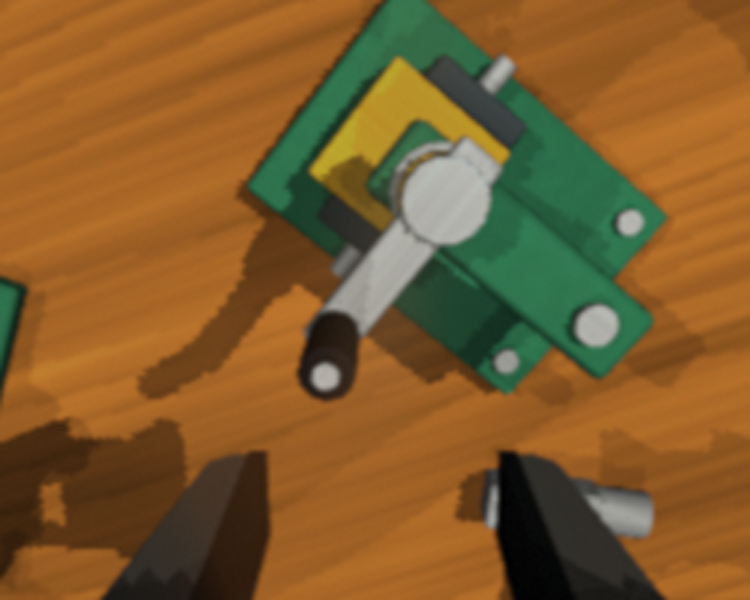

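Run:
```python
from h import *
p=env.snapshot("wrist")
P=lambda u,v,z:atz(p,u/3+130-.33,v/3+70-.33,z)
k=P(324,377,190);h=P(445,199,142);bt=P(597,325,115);b=P(630,222,14)-P(507,361,14);L=P(667,216,14)-P(410,0,14)
d=k-h;a=np.arctan2(d[1],d[0]);print(k,h,np.hypot(*d[:2]))
e=bt-h
for y in (np.arctan2(e[1],e[0]),np.arctan2(b[1],b[0])-np.pi/2): print("yaw",y,"tap",np.pi+y-a)
s=env.sense();print(s["t"],s["force"])
```

```text
[574.367277  78.928224 190.      ] [542.06904317 131.31657191 142.        ] 61.54441408853687
yaw 0.5425018953274537 tap 4.702415978161424
yaw 0.5496448739686324 tap 4.709558956802603
19.15 [-0.06638343  0.12547118  0.88026929]
```

```bash
python3 -c "
from station import env
env.sign_off()"
```

```text
the job is handed in; nothing more can be done
```

The brass tapper's crank is at full depth. I gripped its knob, turned the tap forward to about 3.10 rad and paused. Then I turned it back to about 1.54 rad, paused, and went forward to about 4.71 rad. I let go, lifted clear and handed the job in at about 19 s of the 58 s allowed.

- **Final angle:** The last wrist picture puts the tap at 4.70–4.71 rad, and the arm's own reading before release was 4.714.
- **Start angle:** My reading of about -0.13 rad is just past the stated 0.12 limit, so all these angles may be out by about 0.01 rad. From that start, the first forward turn covered about 3.23 rad, because I aimed for the 3.14 mark rather than a strict half turn.
- **Pauses:** Each change of direction was a stop of about half a second.
- **Forces:** Wrist force read no more than about 12 N at the end of each move. With the knob released, force was near zero.
- **Other tapper:** I never went near the steel-blank tapper. Its crank looks unmoved in the scene picture, though I did not measure its angle.

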